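# Level a rocking gearcase stand

## Task

The gearcase stand on the red mat rocks on its plain feet. Turn both of its black levelling-screw knobs, feeling for each foot to take up its load, until the stand is level, no longer rocks and all four feet share the weight about evenly; do not force a foot hard against its plate or shove the stand about, leave the bearing, the fan rotor and the hand tools alone, and let go when done.

Things in the scene. Friction and masses are not known exactly. Their poses are not given: they have to be found in the camera images.
- stand: Gearcase stand, 2.7 to 3.2 kg: green plate 156 x 206 x 12 mm (x by y), on it an open aluminium gearcase, 86 mm diameter, up to 102 mm above the origin. Origin under the plate's middle at foot-sole level; plate top 38 mm above it; z is the plate's normal. Feet at x +-60, y +-85 mm: those at (+60,+85), (-60,-85) are plain, those at (-60,+85), (+60,-85) are screws.
- plate_top (a point): Middle of the plate's top. All four ball-shaped rubber soles (26 mm) lie in one plane when both screws are right. At first each screw is wound up by its own unknown 1.9 to 6.5 mm, so the stand see-saws over the plain feet and leans onto one screw, mostly the left. When level with both screws just touching, 2 mm (1.1 rad) more on one evens the loads; each mm moves 4 N from each plain foot to each screw.
- mat: Red anti-slip mat, 300 x 360 x 3 mm, fixed to the bench; origin under its middle. The stand starts at its middle, square to it.
- knob_left_grip (a point): Left screw's knob: upright black ribbed cylinder, 38 mm wide, 32 mm tall, its underside 8 mm above the plate. The point is on its axis, 12 mm below its top; grip at any yaw. Clockwise from above drives its foot down, lifting that corner, 12 mm a turn (1.9 mm per rad). It needs about 0.1 Nm, stays where it is left, and does not move along its axis relative to the plate.
- knob_right_grip (a point): Right screw's knob: upright black ribbed cylinder, 38 mm wide, 32 mm tall, its underside 8 mm above the plate. The point is on its axis, 12 mm below its top; grip at any yaw. Clockwise from above drives its foot down, lifting that corner, 12 mm a turn (1.9 mm per rad). Held at a fixed height, it pushes the hand up by about 4 N for each mm its foot is driven against its disc.
- seat_screw_left: Fixed steel seating disc, 42 mm diameter, 5 mm thick, lying on the mat front-left (at stand x -60, y +85): under the left screw. Origin under its middle.
- seat_screw_right: Fixed steel seating disc, 42 mm diameter, 5 mm thick, lying on the mat rear-right (x +60, y -85): under the right screw. Origin under its middle.
- seat_plain_left: Fixed steel seating disc, 42 mm diameter, 5 mm thick, lying on the mat rear-left (x +60, y +85): under a plain foot. Origin under its middle.
- seat_plain_right: Fixed steel seating disc, 42 mm diameter, 5 mm thick, lying on the mat front-right (x -60, y -85): under a plain foot. Origin under its middle.
- bearing: Bystander: steel bearing ring, 42 mm diameter, 13 mm high, lying on the mat in front of the stand; origin under its middle.
- fan_rotor: Bystander: black fan rotor, 72 mm diameter, 20 mm high, lying on the mat beyond the stand; origin under its middle.
- hammer: Bystander: hammer lying on the bench to the right; origin at its underside.
- screwdriver: Bystander: green-handled screwdriver lying on the bench to the left; origin at its underside.

How it is judged (in metres and radians):
At the end, for the whole second after the job is handed in: Each of the four feet presses on its steel disc with more than 3.5 N (an even share is 7 to 8 N), the stand's z axis is within 1 degree of vertical, the stand is at rest and released (contact force between each of seat_screw_left, seat_screw_right, seat_plain_left, seat_plain_right and stand above 3.5 N and angle between stand's own z axis and vertical below 0.0175 rad and linear speed of stand below 0.01 m/s and angular speed of stand below 0.05 rad/s and contact force between the fingers and stand below 0.1 N); the robot touches nothing.
It fails at once if a foot is forced against its disc with more than 25 N (contact force between any of seat_screw_left, seat_screw_right, seat_plain_left, seat_plain_right and stand above 25 N).
It fails at once if the stand is shoved more than 15 mm or tipped more than 8 degrees (distance of stand from where it was at the start of the episode above 0.015 m or angle between stand's own z axis and vertical above 0.14 rad).
It fails at once if a bystander is moved more than 20 mm (distance of any of bearing, fan_rotor, hammer, screwdriver from where it was at the start of the episode above 0.02 m).
It also fails if it takes over 72 s, if anything falls off the work surface, if the arm or the gripper's body presses on something with over 40 N, if the wrist force passes 120 N, or if a joint passes its speed limit or range.

## Robot

A 7-joint arm with a two-finger parallel gripper is mounted at the origin on the work surface. World frame = base frame: x ahead of the robot, y to its left, z up, the work surface at z = 0. Lengths are in m, angles in degrees, forces in N, time in s.
With the tool pointing down it reaches from about 0.425 to 0.875 m from the base axis. Payload 4.7 kg.
Tool frame: the origin (TCP) lies at the very end of the fingers, on their centre line; the grasp point (between the pads) lies behind it (env.pinch_z is the z of the grasp point in the tool frame, in m); z points along the fingers, y is the direction in which the jaws open and shut (so a half turn about z gives the same grasp; the last joint's range is limited). The gripper opens to 87 mm and grips with 3 to 60 N. Pads are 19 mm wide; open, the fingers measure 117 mm over their backs; the gripper's body (75 mm by 190 mm) begins 51 mm behind the grasp point.
Start: joints at [-74.88, 18.392, -4.016, 83.108, 1.295, 78.541, -3.26], TCP at [0.161, 0.63, 0.223] pointing down, gripper open.
Joint ranges: [-163.93, 163.93], [-17.29, 119.83], [-79.2, 71.16], [3.27, 140.29], [-89.18, 269.18], [5.43, 117.66], [-154.24, 154.24]. Speed limits (degrees/s): [147.25, 147.25, 180, 180, 180, 180, 180].

## Interface

Orientations are given as [roll, pitch, yaw] about the fixed x, y, z axes, in that order (R = Rz(yaw) Ry(pitch) Rx(roll)).
In Python, from cell import readout, read_camera, env gives the robot as it stands. The module is installed in compiled form; this text tells all that it offers.
- The arm moves only by the tool servo_tool, never from a script. Its argument "plan" is a list that holds one entry, the list of rows, each a list of 5 numbers: the finger opening in m, from 0 to 0.087, then the shift along the tool's x, y, z in m, then the turn about the tool's z in rad. In form: [[[jaw, x, y, z, yaw], ...]]. A call has 1 to 12 rows; each row is the pose to reach, as a shift and turn from the pose measured when the call began, along the tool's axes at that moment; what a row does not reach only later rows make up. A row lasts 1/12 s, in which the tool goes at most 41.7 mm and 7.16 degrees, less where a joint would pass 70% of its speed; a pose out of reach is approached as far as the arm can. A call with a gripper value outside its range is refused whole. The fingers move at their own pace and stop on an object; "force" is the grip in N (left out, the last holds). Time passes only in rows, so rows that repeat a pose let the fingers close. It gives the time, the measured TCP pose, the force and the opening at its end, in the units of the state.
- readout.get_obs(): the state, without advancing time (a new reading comes with each control period).
- read_camera(name): name is "scene" or "top" or "wrist"; returns a dict with "image" (400x640x3 uint8, red, green, blue), "range_z" (400x640 float32, m along the optical axis (not along the pixel's ray), 0 where there is no reading), "mtx" (3x3 intrinsics, pixels), "camera_from_world" (4x4, takes a point from world to camera coordinates). Camera axes: x right, y up, looking along -z (the intrinsics and any distortion apply to the point x, -y, -z); pixel columns grow to the right and rows downward; lengths in m; the calibration is good to about 2 mm. A picture is of the moment at which its call begins.
- env.sign_off(): hands the job in, once; it reports no verdict.
The state is a dict: "time_s": time; "qpos": joint angles; "joint_velocities": joint speeds; "effort": joint torques, N m; "tool_pos": TCP position; "tool_rot": TCP orientation; "force": force on the tool from outside, world axes, zero at the start; "wrist_torque": the same for the moment, N m; "grip_width": finger opening in m.
Only numpy, scipy, OpenCV 4.12 (cv2) and the standard library are available. Lean on these libraries where they do the work, as an engineer would, in place of code of your own. Each camera call takes 0.05 s, during which the arm holds its last target. There are 200 camera calls.

## Working session

There is one attempt and no reset: what is moved stays moved. The work goes in short steps, Python scripts to look and compute and a tool call to move; the robot and the scene stay as the last step left them, time stands still between calls to the robot, and variables do not carry over. Pictures are saved under pics/ and viewed, about 8 in all and at most 12, crops included, and the job is handed in when it is done.

Besides the shell and the picture viewer there is one more tool, called after ">>>" as name([rows], argument=value, ...), one row to a line, values as JSON. servo_tool: Moves the arm, as the interface text tells. Its arguments: {"type":"object","properties":{"plan":{"type":"array"},"force":{"type":"number"}},"required":["plan"]}

```bash
mkdir -p pics
cat > h.py <<'E'
import numpy as np, cv2
from cell import readout, read_camera, env
def save(c,n,crop=None,s=1):
    im=c["image"][:,:,::-1]
    if crop: im=im[crop[1]:crop[3],crop[0]:crop[2]]
    cv2.imwrite("pics/"+n,cv2.resize(im,None,fx=s,fy=s))
def w(c,u,v,r=None):
    z=r or c["range_z"][v,u]; K=c["mtx"]
    p=np.array([(u-K[0,2])/K[0,0]*z,-(v-K[1,2])/K[1,1]*z,-z,1])
    return (np.linalg.inv(c["camera_from_world"])@p)[:3]
def cloud(c):
    z=c["range_z"];K=c["mtx"];v,u=np.mgrid[:400,:640]
    p=np.stack([(u-K[0,2])/K[0,0]*z,-(v-K[1,2])/K[1,1]*z,-z,np.ones_like(z)],-1)
    q=(p@np.linalg.inv(c["camera_from_world"]).T)[...,:3]; q[z==0]=np.nan
    return q
def st():
    o=readout.get_obs()
    for k in("time_s","tool_pos","tool_rot","qpos","force","wrist_torque","grip_width"):print(k,np.round(o[k],4))
E
python3 - <<'E'
from h import *
c=read_camera("top");np.save("top.npy",c,allow_pickle=True);save(c,"top.png")
st();print(env.pinch_z,c["mtx"])
c=read_camera("scene");save(c,"scene.png")
E
```

```text
time_s 0.05
tool_pos [0.1606 0.6293 0.2215]
tool_rot [-1.798899e+02  7.800000e-03  1.656906e+02]
qpos [-74.8805  18.4388  -4.0157  83.1737   1.2971  78.5431  -3.2602]
force [-0.3642  0.0401  0.1226]
wrist_torque [ 0.0496 -0.0043  0.0396]
grip_width 0.087
-0.0187 [[490.78770809   0.         315.81279874]
 [  0.         490.78770809 199.89714698]
 [  0.           0.           1.        ]]
```

View pics/top.png

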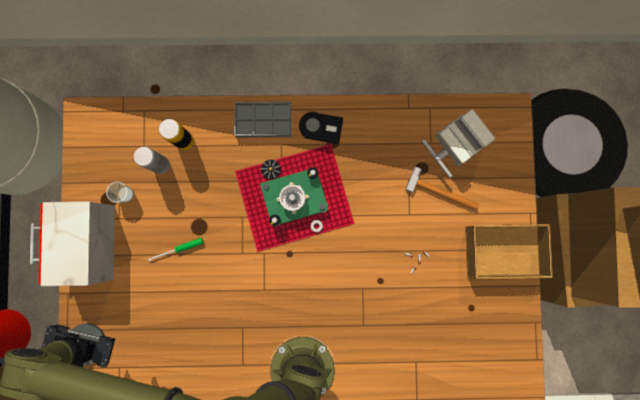

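View pics/scene.png

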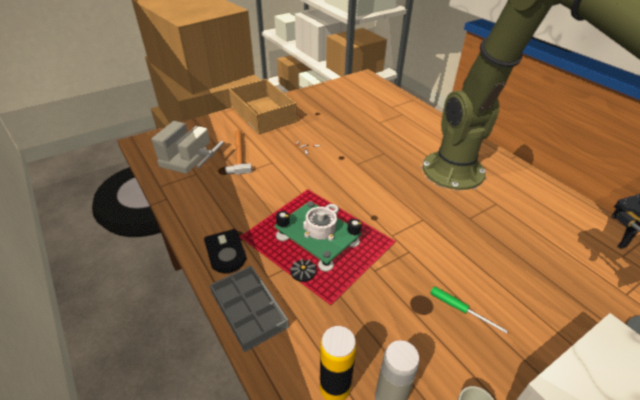

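The top view shows the stand at about (293,197), with the left knob at (274,220) and the right knob at (312,173). The bearing is at (316,226), the rotor at (270,169), and the mat is yawed by about 15°.

Run:
```python
from h import *
c=np.load("top.npy",allow_pickle=True).item()
q=cloud(c);im=c["image"].astype(int)
for n,(u,v) in dict(kl=(274,220),kr=(312,173)).items():
    p=q[v-9:v+10,u-9:u+10].reshape(-1,3); print(n,w(c,u,v),np.nanpercentile(p[:,2],[50,90,97,100]))
    m=(p[:,2]>.066)&(p[:,2]<.1); print(p[m].mean(0),m.sum(),p[m].min(0),p[m].max(0))
red=((im[...,0]>110)&(im[...,1]<70)&(im[...,2]<90)).astype(np.uint8)
red[:140]=0;red[255:]=0;red[:,:230]=0;red[:,360:]=0
pts=q[red>0][:,:2]; pts=pts[~np.isnan(pts).any(1)].astype(np.float32)
print(cv2.minAreaRect(pts))
g=((im[...,1]>im[...,0]+25)&(im[...,1]>im[...,2]+8)).astype(np.uint8);g[:,:230]=0;g[:,360:]=0;g[:140]=0;g[255:]=0
pts=q[g>0];pts=pts[~np.isnan(pts).any(1)];print(cv2.minAreaRect(pts[:,:2].astype(np.float32)),np.median(pts[:,2]))
A=np.c_[pts[:,:2]-pts[:,:2].mean(0),np.ones(len(pts))];print(np.linalg.lstsq(A,pts[:,2],rcond=None)[0])
```

```text
kl [0.51631299 0.08754971 0.07966172] [0.0398442  0.08302412 0.08533912 0.0932334 ]
[0.51908382 0.0882063  0.08111841] 104 [0.49930822 0.07036696 0.06757586] [0.536919   0.10821695 0.0932334 ]
kr [ 0.67524449 -0.04379241  0.08173498] [0.04705731 0.08928855 0.09216224 0.09541451]
[ 0.67843783 -0.04375405  0.08774423] 104 [ 0.66036319 -0.06089754  0.07370634] [ 0.69839944 -0.02663891  0.09541451]
((0.6022380590438843, 0.020752504467964172), (0.3045247495174408, 0.3612399697303772), 15.196359634399414)
((0.6000165343284607, 0.020991235971450806), (0.15336251258850098, 0.20224407315254211), 15.10122013092041) 0.04480886328209022
[ 0.03767875 -0.00908083  0.0450214 ]
```

>>> servo_tool([
  [[0.087,-0.04,-0.036,0,0],[0.087,-0.08,-0.072,0,0],[0.087,-0.11,-0.1,0,0],[0.087,-0.14,-0.126,0,0],[0.087,-0.17,-0.153,0,0],[0.087,-0.2,-0.18,0,0],[0.087,-0.23,-0.207,0,0],[0.087,-0.26,-0.234,0,0],[0.087,-0.29,-0.261,0,0],[0.087,-0.32,-0.288,0,0],[0.087,-0.35,-0.315,0,0],[0.087,-0.38,-0.342,0,0]],
])

```text
time_s: 1.1
tool_pos: [0.4383, 0.2116, 0.222]
tool_rot: [-179.9, -0.0, 165.7]
force: [0.4, 0.1, -0.3]
grip_width: 0.0867
```

```bash
cat >> h.py <<'E'
from scipy.spatial.transform import Rotation as Ro
def to(x,y,z,yaw=None):
    o=readout.get_obs();R=Ro.from_euler("xyz",o["tool_rot"],degrees=True)
    d=R.inv().apply(np.array([x,y,z])-o["tool_pos"]); print("shift",np.round(d,4))
E
python3 - <<'E'
from h import *
st();to(.521,.088,.2)
E
```

```text
time_s 1.1
tool_pos [0.4383 0.2116 0.222 ]
tool_rot [-1.799115e+02 -5.600000e-03  1.656934e+02]
qpos [-46.9925  -2.0364  17.713  106.1742   0.701   75.8319  46.2312]
force [ 0.4233  0.0662 -0.2695]
wrist_torque [ 0.0194 -0.0538  0.0513]
grip_width 0.0867
shift [-0.1106 -0.0993  0.0222]
```

>>> servo_tool([
  [[0.087,-0.03,-0.027,0.005,0],[0.087,-0.06,-0.054,0.01,0],[0.087,-0.09,-0.081,0.018,0],[0.087,-0.111,-0.099,0.022,0],[0.087,-0.111,-0.099,0.022,0],[0.087,-0.111,-0.099,0.022,0],[0.087,-0.111,-0.099,0.022,0]],
])

```text
time_s: 1.68
tool_pos: [0.5209, 0.0891, 0.1998]
tool_rot: [-179.9, -0.1, 165.7]
force: [-0.6, 1.3, 0.0]
grip_width: 0.087
```

Run:
```python
from h import *
st()
c=read_camera("wrist");save(c,"w1.png");np.save("w1.npy",c,allow_pickle=True)
q=cloud(c);K=c["mtx"]
m=(abs(q[...,0]-.521)<.035)&(abs(q[...,1]-.088)<.035)&(q[...,2]>.065)&(q[...,2]<.1)
print(m.sum());p=q[m];print(p.mean(0),p.min(0),p.max(0),cv2.minEnclosingCircle(p[:,:2].astype(np.float32)),np.median(p[:,2]))
for P in((.521,.088,.085),(.681,-.046,.09)):
    d=c["camera_from_world"]@np.array([*P,1]);print(K[0,0]*d[0]/-d[2]+K[0,2],K[1,1]*-d[1]/-d[2]+K[1,2])
```

```text
time_s 1.6833
tool_pos [0.5209 0.0891 0.1998]
tool_rot [-1.799203e+02 -7.320000e-02  1.657279e+02]
qpos [-38.0977   4.1962  26.8681 103.0162  -1.936   73.3488  64.9946]
force [-0.6073  1.3224  0.0085]
wrist_torque [ 0.0854  0.0314 -0.0183]
grip_width 0.087
1361
[0.51814639 0.08788966 0.07917067] [0.49923405 0.06767713 0.06540356] [0.53962731 0.10767709 0.08223928] ((0.5195561051368713, 0.0875561460852623), 0.020554883405566216) 0.079560514165667
320.63021335096715 194.75827991742625
236.22478236935325 366.3755104633253
```

View pics/w1.png

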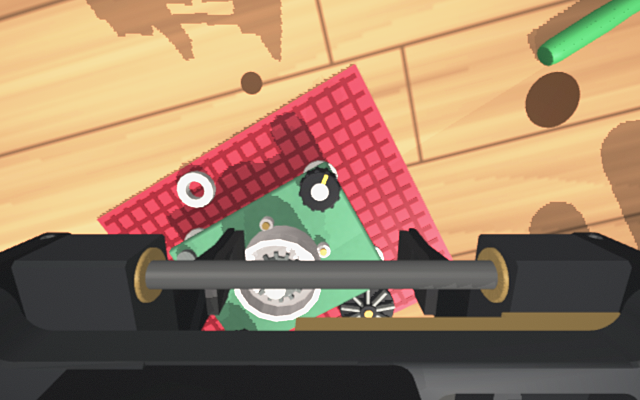

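The wrist view shows the left knob at (320,189) with nothing around it, with the measured centre at (0.5196, 0.0876) and its top at z≈0.0815. Next I descend and grip.

>>> servo_tool([
  [[0.087,0.001,-0.0015,0.03,0],[0.087,0.001,-0.0015,0.06,0],[0.087,0.001,-0.0015,0.09,0],[0.087,0.001,-0.0015,0.115,0],[0.087,0.001,-0.0015,0.13,0],[0.087,0.001,-0.0015,0.14,0],[0.087,0.001,-0.0015,0.146,0],[0.087,0.001,-0.0015,0.1475,0],[0.087,0.001,-0.0015,0.1475,0],[0.087,0.001,-0.0015,0.1475,0]],
], force=12)

```text
time_s: 2.57
tool_pos: [0.5201, 0.089, 0.0536]
tool_rot: [180.0, 0.0, 165.8]
force: [0.9, -0.2, -0.3]
grip_width: 0.0868
```

>>> servo_tool([
  [[0.06,0,0,0,0],[0.05,0,0,0,0],[0.045,0,0,0,0],[0.04,0,0,0,0],[0.034,0,0,0,0],[0.034,0,0,0,0],[0.034,0,0,0,0],[0.034,0,0,0,0],[0.034,0,0,0,0]],
], force=12)

```text
time_s: 3.32
tool_pos: [0.5197, 0.0876, 0.0534]
tool_rot: [-179.9, -0.0, 165.8]
force: [-1.0, -0.9, 1.0]
grip_width: 0.0379
```

```bash
python3 -c "
from h import *
st()"
```

```text
time_s 3.3167
tool_pos [0.5197 0.0876 0.0534]
tool_rot [-1.798814e+02 -2.600000e-03  1.658276e+02]
qpos [-36.4146  12.9593  26.5202 112.2153  -6.7775  56.3873  69.1163]
force [-1.0398 -0.8673  1.0008]
wrist_torque [-0.1578  0.1635  0.0313]
grip_width 0.0379
```

>>> servo_tool([
  [[0.034,-0.0001,0,-0.0002,0.1],[0.034,-0.0003,0,-0.0004,0.2],[0.034,-0.0004,0,-0.0006,0.3],[0.034,-0.0005,0,-0.0008,0.4],[0.034,-0.0006,0,-0.001,0.5],[0.034,-0.0008,0,-0.0011,0.6],[0.034,-0.0009,0,-0.0013,0.7],[0.034,-0.001,0,-0.0015,0.8],[0.034,-0.0012,0,-0.0017,0.9],[0.034,-0.0013,0,-0.0019,1.0],[0.034,-0.0013,0,-0.0019,1.0],[0.034,-0.0013,0,-0.0019,1.0]],
])

```text
time_s: 4.32
tool_pos: [0.5206, 0.0869, 0.0553]
tool_rot: [-179.9, 0.1, 108.7]
force: [-2.2, -1.2, 2.4]
grip_width: 0.0374
```

Run:
```python
from h import *
st()
```

```text
time_s 4.3167
tool_pos [0.5206 0.0869 0.0553]
tool_rot [-1.798841e+02  1.074000e-01  1.086616e+02]
qpos [-43.1028  13.7088  34.2417 112.1975  -9.018   56.827   14.0104]
force [-2.2161 -1.1884  2.3543]
wrist_torque [-0.3842  0.4138 -0.0949]
grip_width 0.0374
```

>>> servo_tool([
  [[0.034,-0.0001,0.0001,-0.0003,0.1],[0.034,-0.0002,0.0002,-0.0005,0.2],[0.034,-0.0003,0.0003,-0.0008,0.3],[0.034,-0.0004,0.0004,-0.001,0.4],[0.034,-0.0004,0.0005,-0.0012,0.5],[0.034,-0.0005,0.0006,-0.0014,0.6],[0.034,-0.0006,0.0007,-0.0016,0.7],[0.034,-0.0007,0.0008,-0.0018,0.8],[0.034,-0.0007,0.0009,-0.002,0.9],[0.034,-0.0007,0.0009,-0.002,0.9],[0.034,-0.0007,0.0009,-0.002,0.9]],
])

```text
time_s: 5.23
tool_pos: [0.5209, 0.0866, 0.057]
tool_rot: [-179.9, 0.2, 57.3]
force: [-2.1, -0.4, 1.1]
grip_width: 0.0376
```

Run:
```python
from h import *
st()
```

```text
time_s 5.2333
tool_pos [0.5209 0.0866 0.057 ]
tool_rot [-179.9398    0.2079   57.3399]
qpos [-49.6802  14.8318  41.9626 112.2013 -11.5857  57.3823 -35.0038]
force [-2.0951 -0.4489  1.1431]
wrist_torque [-0.1394  0.6944 -0.069 ]
grip_width 0.0376
```

>>> servo_tool([
  [[0.055,0,0,0,0],[0.055,0,0,0,0],[0.055,0,0,0,0],[0.055,0,0,0,0],[0.055,0,0,-0.005,0],[0.055,0,0,-0.02,0],[0.055,0,0,-0.05,0],[0.055,0,0,-0.09,0],[0.055,0,0,-0.13,0],[0.055,0,0,-0.15,0],[0.055,0,0,-0.15,0],[0.055,0,0,-0.15,0]],
])

```text
time_s: 6.23
tool_pos: [0.5223, 0.0872, 0.2085]
tool_rot: [180.0, 0.0, 57.4]
force: [0.6, 0.2, -0.0]
grip_width: 0.0548
```

```bash
cat >> h.py <<'E'
def tilt(c):
    q=cloud(c);im=c["image"].astype(int)
    g=(im[...,1]>im[...,0]+25)&(im[...,1]>im[...,2]+8)&(q[...,2]>.035)&(q[...,2]<.058)&(np.hypot(q[...,0]-.601,q[...,1]-.021)<.15)
    p=q[g]; 
    for _ in range(5):
        A=np.c_[p[:,0]-.601,p[:,1]-.021,np.ones(len(p))];s=np.linalg.lstsq(A,p[:,2],rcond=None)[0];r=p[:,2]-A@s
        p=p[abs(r)<2.5*r.std()+1e-4]
    n=np.array([.94,-.342]);print("plate",len(p),s,"along diag mm left foot low:",s[:2]@n*98, "cross",s[:2]@[.342,.94]*98)
def mat(c):
    q=cloud(c);im=c["image"].astype(int)
    g=(im[...,0]>110)&(im[...,1]<90)&(im[...,2]<110)&(abs(q[...,2]-.003)<.01)
    p=q[g];A=np.c_[p[:,0]-.601,p[:,1]-.021,np.ones(len(p))];print("mat",len(p),np.linalg.lstsq(A,p[:,2],rcond=None)[0])
E
python3 - <<'E'
from h import *
st()
c0=np.load("top.npy",allow_pickle=True).item();tilt(c0);mat(c0)
c0=np.load("w1.npy",allow_pickle=True).item();tilt(c0);mat(c0)
c=read_camera("wrist");np.save("w2.npy",c,allow_pickle=True);save(c,"w2.png");tilt(c);mat(c)
c=read_camera("top");tilt(c);mat(c)
c=read_camera("scene");tilt(c);mat(c)
E
```

```text
time_s 6.2333
tool_pos [0.5223 0.0872 0.2085]
tool_rot [1.79975e+02 2.81000e-02 5.73650e+01]
qpos [-53.6847   4.2265  43.6531 102.7202  -2.9911  74.2403 -41.9313]
force [ 0.5899  0.2491 -0.0436]
wrist_torque [-0.1244  0.1276  0.0168]
grip_width 0.0548
plate 1609 [ 0.0339498  -0.01117358  0.04491568] along diag mm left foot low: 3.501948937030353 cross 0.10855132496037946
mat 24517 [-0.0018767  -0.0003558   0.00084462]
plate 8068 [ 0.03454829 -0.01232246  0.04315203] along diag mm left foot low: 3.5955881414635713 cross 0.022775103882878588
mat 18079 [-0.0005111  -0.00248658  0.00124616]
plate 12076 [-0.00121701 -0.0002718   0.043204  ] along diag mm left foot low: -0.10300149885695145 cross -0.06582720174688868
mat 22597 [-0.0003154   0.00119068  0.00134714]
plate 1180 [ 3.89335048e-05 -6.49464605e-04  4.44788638e-02] along diag mm left foot low: 0.025354010171717987 cross -0.058523784083847334
mat 26208 [-0.00092941 -0.00053762  0.00050168]
plate 1497 [-0.00112285 -0.0016877   0.0439372 ] along diag mm left foot low: -0.04687241655497473 cross -0.19310403808812712
mat 22036 [-0.00083308  0.00099069 -0.00022972]
```

View pics/w2.png

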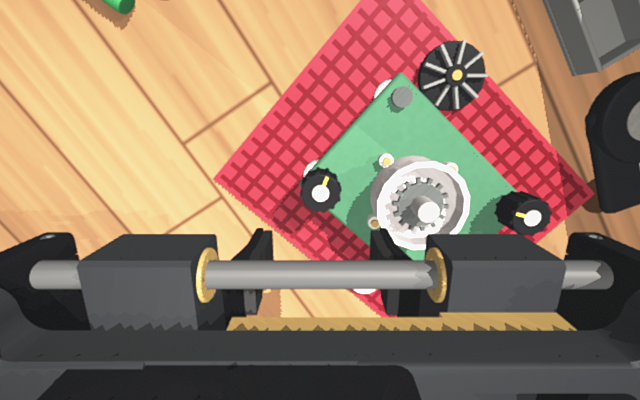

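The left side now reads level to about 0.1 mm. The right knob shows at about (523,210).

Run:
```python
from h import *
c=np.load("w2.npy",allow_pickle=True).item();q=cloud(c)
for x,y in((.521,.088),(.681,-.046)):
    p=q[(np.hypot(q[...,0]-x,q[...,1]-y)<.03)&(q[...,2]>.075)&(q[...,2]<.1)]
    print(len(p),cv2.minEnclosingCircle(p[:,:2].astype(np.float32)),np.median(p[:,2]))
print(Ro.from_euler("z",0));to(.681,-.046,.2)
```

```text
1286 ((0.521920382976532, 0.08595965057611465), 0.020607812330126762) 0.08335611069632784
1342 ((0.6816253662109375, -0.04645314812660217), 0.021117480471730232) 0.08300732548843259
Rotation.from_matrix(array([[1., 0., 0.],
                            [0., 1., 0.],
                            [0., 0., 1.]]))
shift [-0.0252  0.2069  0.0052]
```

>>> servo_tool([
  [[0.065,-0.002,0.017,0,-0.12],[0.065,-0.004,0.034,0,-0.24],[0.065,-0.006,0.052,0,-0.36],[0.065,-0.008,0.069,0,-0.48],[0.065,-0.01,0.086,0,-0.6],[0.065,-0.0125,0.104,0,-0.72],[0.065,-0.015,0.121,0,-0.84],[0.065,-0.017,0.138,0,-0.96],[0.065,-0.019,0.155,0,-1.08],[0.065,-0.021,0.173,0,-1.2],[0.065,-0.023,0.19,0,-1.32],[0.065,-0.025,0.207,0,-1.44]],
])

```text
time_s: 7.38
tool_pos: [0.6809, -0.0466, 0.2027]
tool_rot: [-179.5, -0.3, 140.2]
force: [-0.2, 0.3, 0.7]
grip_width: 0.0654
```

>>> servo_tool([
  [[0.065,0,0,0,-0.12],[0.065,0,0,0,-0.24],[0.065,0,0,0,-0.36],[0.065,0,0,0,-0.48],[0.065,0,0,0,-0.6],[0.065,0,0,0,-0.72],[0.065,0,0,0,-0.84],[0.065,0,0,0,-0.96],[0.065,0,0,0,-1.08],[0.065,0,0,0,-1.2],[0.065,0,0,0,-1.2]],
])

```text
time_s: 8.3
tool_pos: [0.68, -0.0466, 0.2005]
tool_rot: [179.8, -0.7, -150.9]
force: [0.4, -0.1, -0.5]
grip_width: 0.0651
```

Run:
```python
from h import *
st();to(.6815,-.046,.056)
```

```text
time_s 8.3
tool_pos [ 0.68   -0.0466  0.2005]
tool_rot [ 179.8381   -0.7236 -150.905 ]
qpos [-15.8617  24.3018  23.9456  79.9545  -9.523   78.4702 127.302 ]
force [ 0.4245 -0.0771 -0.4559]
wrist_torque [ 0.0524 -0.0017 -0.0018]
grip_width 0.0651
shift [-0.0035 -0.0006  0.1445]
```

>>> servo_tool([
  [[0.065,-0.0035,-0.0006,0.03,0],[0.065,-0.0035,-0.0006,0.06,0],[0.065,-0.0035,-0.0006,0.09,0],[0.065,-0.0035,-0.0006,0.11,0],[0.065,-0.0035,-0.0006,0.125,0],[0.065,-0.0035,-0.0006,0.135,0],[0.065,-0.0035,-0.0006,0.142,0],[0.065,-0.0035,-0.0006,0.144,0],[0.065,-0.0035,-0.0006,0.144,0],[0.065,-0.0035,-0.0006,0.144,0]],
], force=12)

```text
time_s: 9.13
tool_pos: [0.6822, -0.0461, 0.0574]
tool_rot: [179.9, -0.7, -150.9]
force: [-0.7, 0.6, 0.2]
grip_width: 0.0652
```

Run:
```python
from h import *
st();to(.6815,-.046,.056)
```

```text
time_s 9.1333
tool_pos [ 0.6822 -0.0461  0.0574]
tool_rot [ 179.8849   -0.6513 -150.9421]
qpos [-14.9841  30.6703  22.3391  88.1675 -12.1393  64.2144 129.0028]
force [-0.7068  0.6266  0.2144]
wrist_torque [ 0.0916 -0.0295 -0.0143]
grip_width 0.0652
shift [0.0006 0.0005 0.0014]
```

>>> servo_tool([
  [[0.05,0.0003,0,0,0],[0.045,0.0003,0,0,0],[0.04,0.0003,0,0,0],[0.034,0.0003,0,0,0],[0.034,0.0003,0,0,0],[0.034,0.0003,0,0,0],[0.034,0.0003,0,0,0],[0.034,0.0003,0,0,0]],
], force=12)

```text
time_s: 9.8
tool_pos: [0.6819, -0.0457, 0.0574]
tool_rot: [179.8, -0.6, -150.9]
force: [-0.1, 1.4, 0.8]
grip_width: 0.0378
```

>>> servo_tool([
  [[0.034,0,0,0,0.08],[0.034,0,0,0,0.16],[0.034,0,0,0,0.24],[0.034,0,0,0,0.32],[0.034,0,0,0,0.4],[0.034,0,0,0,0.4],[0.034,0,0,0,0.4],[0.034,0,0,0,0.4]],
])

```text
time_s: 10.47
tool_pos: [0.6819, -0.0456, 0.0574]
tool_rot: [-179.9, -0.7, -173.7]
force: [0.2, 0.3, 0.1]
grip_width: 0.0375
```

>>> servo_tool([
  [[0.034,0,0,0,0.08],[0.034,0,0,0,0.16],[0.034,0,0,0,0.24],[0.034,0,0,0,0.32],[0.034,0,0,0,0.4],[0.034,0,0,0,0.4],[0.034,0,0,0,0.4],[0.034,0,0,0,0.4]],
])

```text
time_s: 11.13
tool_pos: [0.6819, -0.0456, 0.0574]
tool_rot: [-179.7, -0.6, 163.5]
force: [-0.3, 0.8, 0.3]
grip_width: 0.0377
```

Run:
```python
from h import *
st()
```

```text
time_s 11.1333
tool_pos [ 0.6819 -0.0456  0.0574]
tool_rot [-179.6601   -0.5593  163.484 ]
qpos [-21.434   32.2454  31.3981  88.4723 -17.6123  64.9353  87.1907]
force [-0.2689  0.7816  0.2732]
wrist_torque [ 0.2653 -0.0131 -0.0516]
grip_width 0.0377
```

>>> servo_tool([
  [[0.034,0,0,0,0.08],[0.034,0,0,0,0.16],[0.034,0,0,0,0.24],[0.034,0,0,0,0.3],[0.034,0,0,0,0.3],[0.034,0,0,0,0.3],[0.034,0,0,0,0.3]],
])

```text
time_s: 11.72
tool_pos: [0.682, -0.0457, 0.0574]
tool_rot: [-179.5, -0.4, 146.4]
force: [0.5, 0.6, -0.8]
grip_width: 0.0377
```

>>> servo_tool([
  [[0.034,0,0,0,0.08],[0.034,0,0,0,0.16],[0.034,0,0,0,0.24],[0.034,0,0,0,0.3],[0.034,0,0,0,0.3],[0.034,0,0,0,0.3],[0.034,0,0,0,0.3]],
])

```text
time_s: 12.3
tool_pos: [0.682, -0.0457, 0.0574]
tool_rot: [-179.4, -0.3, 129.3]
force: [-0.6, 0.6, -0.4]
grip_width: 0.0379
```

>>> servo_tool([
  [[0.034,0,0,0,0.08],[0.034,0,0,0,0.16],[0.034,0,0,0,0.24],[0.034,0,0,0,0.3],[0.034,0,0,0,0.3],[0.034,0,0,0,0.3],[0.034,0,0,0,0.3]],
])

```text
time_s: 12.88
tool_pos: [0.6819, -0.0456, 0.0576]
tool_rot: [-179.4, -0.1, 112.3]
force: [-2.0, 1.1, 1.4]
grip_width: 0.0378
```

>>> servo_tool([
  [[0.034,0,0,0,0.08],[0.034,0,0,0,0.16],[0.034,0,0,0,0.24],[0.034,0,0,0,0.3],[0.034,0,0,0,0.3],[0.034,0,0,0,0.3],[0.034,0,0,0,0.3]],
])

```text
time_s: 13.47
tool_pos: [0.6818, -0.0456, 0.0578]
tool_rot: [-179.3, 0.1, 95.2]
force: [-2.5, 0.7, 3.3]
grip_width: 0.0377
```

>>> servo_tool([
  [[0.034,0,0,0,0.08],[0.034,0,0,0,0.16],[0.034,0,0,0,0.24],[0.034,0,0,0,0.3],[0.034,0,0,0,0.3],[0.034,0,0,0,0.3],[0.034,0,0,0,0.3]],
])

```text
time_s: 14.05
tool_pos: [0.6816, -0.0456, 0.0581]
tool_rot: [-179.4, 0.2, 78.1]
force: [-3.2, 0.1, 5.3]
grip_width: 0.0376
```

>>> servo_tool([
  [[0.034,0,0,0,0.08],[0.034,0,0,0,0.15],[0.034,0,0,0,0.15],[0.034,0,0,0,0.15]],
])

```text
time_s: 14.38
tool_pos: [0.6815, -0.0456, 0.0584]
tool_rot: [-179.4, 0.3, 69.7]
force: [-3.8, 0.5, 6.0]
grip_width: 0.0374
```

Run:
```python
from h import *
st()
c=read_camera("top");tilt(c)
c=read_camera("scene");tilt(c)
```

```text
time_s 14.3833
tool_pos [ 0.6815 -0.0456  0.0584]
tool_rot [-179.3907    0.327    69.6542]
qpos [-33.9034  38.4309  50.7782  88.919  -30.9629  68.3734   2.4012]
force [-3.808   0.5146  5.9827]
wrist_torque [ 0.1213  0.5581 -0.1147]
grip_width 0.0374
plate 692 [0.00828375 0.00087065 0.04478215] along diag mm left foot low: 0.7339180124648712 cross 0.3578421489985147
plate 1451 [ 0.00369372 -0.0008267   0.04404206] along diag mm left foot low: 0.36797343367865876 cross 0.047643391663188955
```

>>> servo_tool([
  [[0.042,0,0,0,0],[0.055,0,0,0,0],[0.055,0,0,0,0],[0.055,0,0,0,0],[0.055,0,0,-0.005,0],[0.055,0,0,-0.02,0],[0.055,0,0,-0.05,0],[0.055,0,0,-0.09,0],[0.055,0,0,-0.13,0],[0.055,0,0,-0.15,0],[0.055,0,0,-0.15,0],[0.055,0,0,-0.15,0]],
])

```text
time_s: 15.48
tool_pos: [0.6843, -0.046, 0.2113]
tool_rot: [-179.6, 0.2, 69.6]
force: [0.2, -0.6, 0.1]
grip_width: 0.055
```

Run:
```python
from h import *
st()
for i in range(3):
  c=read_camera("wrist");tilt(c);mat(c)
  c=read_camera("scene");tilt(c)
c=read_camera("top");tilt(c)
c=read_camera("wrist");save(c,"w3.png");np.save("w3.npy",c,allow_pickle=True)
```

```text
time_s 15.4833
tool_pos [ 0.6843 -0.046   0.2113]
tool_rot [-179.6292    0.2296   69.6199]
qpos [-35.5583  31.8149  55.2899  79.4521 -25.7302  82.3534  -1.2693]
force [ 0.2077 -0.6348  0.1237]
wrist_torque [-0.074   0.0844  0.0167]
grip_width 0.055
plate 16184 [ 0.006398   -0.00286301  0.04352111] along diag mm left foot low: 0.6853402438513426 cross -0.049305261625219046
mat 27822 [-0.00071193  0.00014309  0.00132821]
plate 1500 [ 0.00605604 -0.00304163  0.04423017] along diag mm left foot low: 0.6598260305667122 cross -0.07722105776429658
plate 16318 [ 0.00631634 -0.00283736  0.04350929] along diag mm left foot low: 0.6769584160453455 cross -0.04967903909617407
mat 28013 [-0.0005639   0.00034912  0.00131547]
plate 1492 [ 0.0049777  -0.00176407  0.04421955] along diag mm left foot low: 0.5176707779811385 cross 0.00432631982210177
plate 16451 [ 0.00616045 -0.00285361  0.04351475] along diag mm left foot low: 0.663142054224254 cross -0.05640048679830603
mat 28097 [-0.00073314  0.00016268  0.00132095]
plate 1493 [ 0.00657847 -0.00363763  0.04421537] along diag mm left foot low: 0.7279271328543793 cross -0.11461461844636703
plate 674 [-0.00647951 -0.00047026  0.04480435] along diag mm left foot low: -0.5811309909374802 cross -0.260487818321148
```

View pics/w3.png

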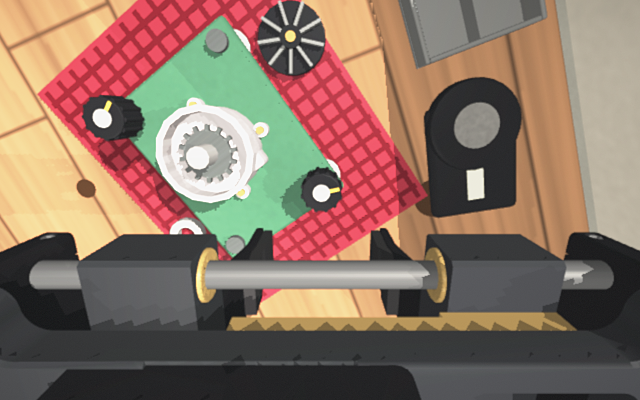

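Tilt and plate height suggest about 1.5 mm of preload, against a target of 2 mm. I'll regrip and add about 0.25 rad.

Run:
```python
from h import *
to(.6820,-.0458,.0580)
```

```text
shift [0.0002 0.0012 0.1494]
```

>>> servo_tool([
  [[0.058,0,0.001,0.03,0],[0.058,0,0.001,0.06,0],[0.058,0,0.001,0.09,0],[0.058,0,0.001,0.11,0],[0.058,0,0.001,0.125,0],[0.058,0,0.001,0.137,0],[0.058,0,0.001,0.145,0],[0.058,0,0.001,0.149,0],[0.058,0,0.001,0.149,0],[0.058,0,0.001,0.149,0]],
], force=12)

```text
time_s: 16.72
tool_pos: [0.6825, -0.0461, 0.0594]
tool_rot: [-179.4, 0.3, 69.6]
force: [0.2, -0.2, 1.0]
grip_width: 0.0582
```

Run:
```python
from h import *
st();to(.6820,-.0458,.0580)
```

```text
time_s 16.7167
tool_pos [ 0.6825 -0.0461  0.0594]
tool_rot [-179.3952    0.3336   69.6254]
qpos [-33.8216  38.4942  50.8078  88.7067 -30.9797  68.5307   2.3824]
force [ 0.2081 -0.1735  1.0184]
wrist_torque [-0.0417  0.0757 -0.0252]
grip_width 0.0582
shift [ 0.0001 -0.0005  0.0014]
```

>>> servo_tool([
  [[0.05,0,-0.0003,0,0],[0.042,0,-0.0003,0,0],[0.034,0,-0.0003,0,0],[0.034,0,-0.0003,0,0],[0.034,0,-0.0003,0,0],[0.034,0,-0.0003,0,0]],
])

```text
time_s: 17.22
tool_pos: [0.6813, -0.0455, 0.0597]
tool_rot: [-179.3, 0.3, 69.6]
force: [-4.5, 2.4, 4.9]
grip_width: 0.038
```

>>> servo_tool([
  [[0.034,0,0,-0.0001,0.08],[0.034,0,0,-0.0002,0.16],[0.034,0,0,-0.0002,0.25],[0.034,0,0,-0.0002,0.25],[0.034,0,0,-0.0002,0.25],[0.034,0,0,-0.0002,0.25]],
])

```text
time_s: 17.72
tool_pos: [0.6812, -0.0455, 0.06]
tool_rot: [-179.3, 0.5, 55.4]
force: [-3.5, 0.9, 4.6]
grip_width: 0.0378
```

>>> servo_tool([
  [[0.042,0,0,0,0],[0.055,0,0,0,0],[0.055,0,0,0,0],[0.055,0,0,0,0],[0.055,0,0,-0.005,0],[0.055,0,0,-0.02,0],[0.055,0,0,-0.05,0],[0.055,0,0,-0.09,0],[0.055,0,0,-0.13,0],[0.055,0,0,-0.15,0],[0.055,0,0,-0.15,0],[0.055,0,0,-0.15,0]],
])

```text
time_s: 18.72
tool_pos: [0.6844, -0.046, 0.213]
tool_rot: [-179.6, 0.3, 55.4]
force: [-0.0, 0.4, 0.3]
grip_width: 0.0549
```

Run:
```python
from h import *
st()
for i in range(3):
  c=read_camera("wrist");tilt(c);mat(c)
  c=read_camera("scene");tilt(c)
q=cloud(c);save(c,"s4.png",(220,170,420,320),4)
```

```text
time_s 18.7167
tool_pos [ 0.6844 -0.046   0.213 ]
tool_rot [-179.555     0.3407   55.4254]
qpos [-37.0495  33.2375  58.4905  79.2152 -27.8741  83.3397 -14.0763]
force [-0.0053  0.4347  0.3123]
wrist_torque [-0.1362  0.0862 -0.0178]
grip_width 0.0549
plate 14131 [ 0.00833939 -0.00365132  0.04363745] along diag mm left foot low: 0.890602267652667 cross -0.05685706507609879
mat 27618 [-0.00101705  0.00016272  0.00135827]
plate 1503 [ 0.00922041 -0.00262331  0.04421192] along diag mm left foot low: 0.9373069904408569 cross 0.06737167806770222
plate 14406 [ 0.00812267 -0.00387388  0.0436489 ] along diag mm left foot low: 0.8780972497824345 cross -0.08462261281564325
mat 27957 [-0.00102102  0.00018753  0.00135876]
plate 1502 [ 0.00772806 -0.0044209   0.04431385] along diag mm left foot low: 0.8600793996682548 cross -0.148239913580067
plate 14428 [ 0.00846625 -0.0034752   0.04363136] along diag mm left foot low: 0.8963861901068534 cross -0.03638092458058963
mat 28120 [-1.14022444e-03  9.22758843e-05  1.35672057e-03]
plate 1502 [ 0.00642893 -0.00381366  0.04435578] along diag mm left foot low: 0.720051259308916 cross -0.13584239600491957
```

View pics/s4.png

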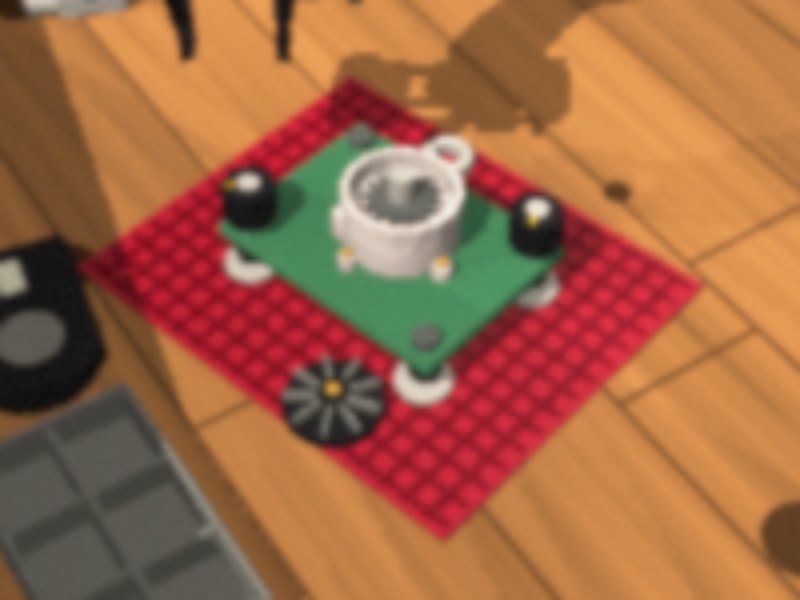

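The crop shows the stand seated on all four discs with the bystanders undisturbed. The tilt rose by 0.22 mm for 0.475 mm of screw travel, which is the half ratio expected when all four feet carry load.

```bash
python3 -c "
from h import *
print(env.sign_off())"
```

```text
the job is handed in; nothing more can be done
None
```

I set both levelling screws, released the stand and handed the job in at about 19 s of the 72 s allowed; no verdict was reported. The foot loads are worked out from tilt, height and screw travel, because I had no direct load reading.

- **Left screw:** I turned it 1.9 rad clockwise, which took the stand from about 3.6 mm low at that corner to level within about 0.1 mm.
- **Right screw:** I turned it 2.7 rad clockwise in all. Force at the hand began rising at about 1.4–1.5 rad, and I added about 2 mm of preload after that.
- **Level:** the final tilt is about 0.9 mm over 98 mm, or 0.5°, against the 1° limit.
- **Load sharing:** over the last 0.25 rad the tilt followed the screw at the half ratio expected when all four feet carry weight. Each screw foot should bear about 7–8 N.
- **Release and surroundings:** the gripper is open and clear of the stand. The last picture shows the bearing and rotor undisturbed and the stand still in place; I made no separate check on the hammer or screwdriver.

**Disagreements:**
- My first estimates of the right preload differed: 1.4–1.6 mm from tilt and height, against up to 2.0 mm from the force readings. That is why I regripped and added the last 0.25 rad.
- One top-camera tilt reading, taken with the arm above the stand and few plate pixels visible, came out with the opposite sign. I discarded it because the wrist and scene cameras agreed with each other.

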